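# Feed the vials home and shut the gate

### The job

Push the whole row of five vials in the feed lane gently along its channel until the front vial sits fully home in the nest at the end stop with all five touching, then push the swing gate (the bar with the black post) fully shut behind the last vial so that the row is locked in. Use the fingertips to push only: do not lift or tip any vial, and leave the tall vial, the beaker and the stopper beside the lane where they are.

Things in the scene. Friction and masses are not known exactly. Their poses are not given: they have to be found in the camera images.
- lane: Vial feed lane, fixed on the worktop: aluminium base plate 300 x 100 mm with a U-channel, open at its mouth (x = -0.15), ended by a black V nest and a stop block (x = 0.09 to 0.134, top z = 0.05). Origin: centre of its underside; x along the channel to the stop, y across, z up. Channel floor z = 0.012, 27 mm wide inside, walls 4 mm thick, tops at z = 0.026, so fingertips can pass above them.
- home_front (a point): Centre of the underside of the front vial when it sits fully home in the V nest (lane frame x = 0.085, y = 0, z = 0.012).
- home_back (a point): Centre of the underside of the last of the five vials when the whole row is home (lane frame x = -0.015, y = 0, z = 0.012): the vials then stand touching, 25 mm apart, from here to home_front.
- gate_rest (a point): Top of a 6 mm pin on the channel's +y side, 40 mm above the worktop (lane frame x = -0.0275, y = 0.0235), against which the bar of the shut gate lies. On the other side of the channel stands the gate's bearing block.
- gate (a joint): Angle of the swing gate about its upright pivot, rad: 0 = shut (its limit; bar straight across the channel, 3 mm behind the last vial's home place), grows anticlockwise from above to 2.4. Starts 1.65 to 2.2: bar pointing away from the channel on the lane's -y side. Shutting swings the post round past the mouth side of the pivot, over the channel. About 0.5 N at the post; stays where left.
- gate_hinge (a point): Point on the gate's pivot axis, 34 mm above the worktop (lane frame x = -0.010, y = -0.030). The gate is a cranked steel bar, 10 mm high (29 to 39 mm above the worktop) and 5 mm thick.
- gate_post (a point): Upright black finger post at the gate's free end, 10 mm diameter, from the bar up to 61 mm above the worktop; this point is on its axis, 50 mm up. With the gate shut it lies at (-0.023, 0.065) from the pivot along the lane's x and y, i.e. 69 mm from the pivot; it turns with the gate.
- feed_vial_8: One of the five capped glass vials of the row in the channel (black screw cap, pinkish contents): 25 mm diameter, 50 mm tall, about 25 g, standing on the channel floor. Origin: centre of its underside. It is number 1 of the row, counted from the end stop; the row starts 40 to 85 mm short of home.
- feed_vial_1: One of the five capped glass vials of the row in the channel (black screw cap, grey contents, blue band on the label): 25 mm diameter, 50 mm tall, about 25 g, standing on the channel floor. Origin: centre of its underside. It is number 2 of the row, counted from the end stop; the row starts 40 to 85 mm short of home.
- feed_vial_10: One of the five capped glass vials of the row in the channel (white screw cap, tan contents): 25 mm diameter, 50 mm tall, about 25 g, standing on the channel floor. Origin: centre of its underside. It is number 3 of the row, counted from the end stop; the row starts 40 to 85 mm short of home.
- feed_vial_0: One of the five capped glass vials of the row in the channel (black screw cap, red band on the label): 25 mm diameter, 50 mm tall, about 25 g, standing on the channel floor. Origin: centre of its underside. It is number 4 of the row, counted from the end stop; the row starts 40 to 85 mm short of home.
- feed_vial_2: One of the five capped glass vials of the row in the channel (black screw cap, green band on the label): 25 mm diameter, 50 mm tall, about 25 g, standing on the channel floor. Origin: centre of its underside. It is number 5 of the row, counted from the end stop; the row starts 40 to 85 mm short of home.
- tall_vial: Bystander: glass vial with blue cap, 25 mm diameter, 63 mm tall, standing on the worktop near the stop end. Origin: centre of its underside. Leave alone.
- beaker: Bystander: small empty beaker, 55 mm wide, 60 mm tall, on the lane's +y side. Origin: centre of its underside. Leave alone.
- stopper: Bystander: black rubber stopper, 25 mm diameter, 22 mm tall, on the lane's +y side near the mouth. Origin: centre of its underside. Leave alone.
Mind the look-alikes: they are no part of the job. Leave any purple or yellow look-alike of the feed_vial_2 alone.

How it is judged (in metres and radians):
On the way, in this order (a step that is already met when the one before it is completed fails the run):
1. all five vials stand home against the end stop (x of feed_vial_8 in the frame of lane between -0.019 and 0.09 m and y of feed_vial_8 in the frame of lane between -0.005 and 0.005 m and z of feed_vial_8 in the frame of lane between 0.009 and 0.015 m and angle between each of feed_vial_8, feed_vial_1, feed_vial_10, feed_vial_0, feed_vial_2's own z axis and vertical below 0.12 rad and x of feed_vial_1 in the frame of lane between -0.019 and 0.09 m and y of feed_vial_1 in the frame of lane between -0.005 and 0.005 m and z of feed_vial_1 in the frame of lane between 0.009 and 0.015 m and x of feed_vial_10 in the frame of lane between -0.019 and 0.09 m and y of feed_vial_10 in the frame of lane between -0.005 and 0.005 m and z of feed_vial_10 in the frame of lane between 0.009 and 0.015 m and x of feed_vial_0 in the frame of lane between -0.019 and 0.09 m and y of feed_vial_0 in the frame of lane between -0.005 and 0.005 m and z of feed_vial_0 in the frame of lane between 0.009 and 0.015 m and x of feed_vial_2 in the frame of lane between -0.019 and 0.09 m and y of feed_vial_2 in the frame of lane between -0.005 and 0.005 m and z of feed_vial_2 in the frame of lane between 0.009 and 0.015 m), for 0.1 s.
2. the gate is shut behind the last vial (value of joint gate below 0.08 rad), for 0.1 s.
At the end, for the whole second after the job is handed in: All five vials stand upright on the channel floor, at rest, in a closed row from the end stop: none lies more than 4 mm behind its home place (lane x of every vial above -0.019), and the gate is shut to within 0.08 rad (all of step 1 and linear speed of each of feed_vial_8, feed_vial_1, feed_vial_10, feed_vial_0, feed_vial_2 below 0.01 m/s and value of joint gate below 0.08 rad); the robot touches nothing.
It fails at once if a vial of the row is lifted off the channel floor (z of any of feed_vial_8, feed_vial_1, feed_vial_10, feed_vial_0, feed_vial_2 in the frame of lane above 0.022 m).
It fails at once if a vial of the row is tipped over (angle between any of feed_vial_8, feed_vial_1, feed_vial_10, feed_vial_0, feed_vial_2's own z axis and vertical above 0.5 rad).
It fails at once if the glass is forced: a vial is pressed by the robot with more than 50 N (contact force between any of the arm, the fingers and feed_vial_8 above 50 N or contact force between any of the arm, the fingers and feed_vial_1 above 50 N or contact force between any of the arm, the fingers and feed_vial_10 above 50 N or contact force between any of the arm, the fingers and feed_vial_0 above 50 N or contact force between any of the arm, the fingers and feed_vial_2 above 50 N).
It fails at once if the tall vial, the beaker or the stopper is moved by more than 15 mm (distance of any of tall_vial, beaker, stopper from where it was at the start of the episode above 0.015 m).
It also fails if it takes over 50 s, if anything falls off the work surface, if the arm or the gripper's body presses on something with over 40 N, if the wrist force passes 120 N, or if a joint passes its speed limit or range.

### The arm

A 6-joint arm with a two-finger parallel gripper is mounted at the origin on a cart in front of the work surface, level with it; the furniture and walls round the work are solid. World frame = base frame: x ahead of the robot, y to its left, z up, the work surface at z = 0. Lengths are in m, angles in degrees, forces in N, time in s.
With the tool pointing down it reaches from about 0.3 to 0.75 m from the base axis. Payload 8.5 kg.
Tool frame: the origin (TCP) lies on the centre line of the jaws, within the pads' length; the fingertips stand 14 mm ahead of it and the grasp point (between the pads) lies 5 mm behind it; z points along the fingers, x is the direction in which the jaws open and shut, and the axes are right-handed (so a half turn about z gives the same grasp; the last joint's range is limited). The gripper opens to 85 mm and grips with 20 to 120 N. Pads are 22 mm wide; open, the fingers measure 114 mm over their backs; the gripper's body (76 mm by 85 mm) begins 54 mm behind the grasp point. The pads swing forward as they close: fully open they stand 13 mm farther back than shut.
Start: joints at [-87.049, 21.807, 74.336, -0, 83.858, -12.336], TCP at [0.145, -0.531, 0.219] pointing down, gripper open.
Joint ranges: [-178.18, 178.18], [-50.72, 133.34], [12.68, 142.11], [-81.47, 261.47], [9.98, 163.14], [-165.26, 165.26]. Speed limits (degrees/s): [136.94, 136.94, 180, 180, 180, 180].

### API

Orientations are given as a 3x3 rotation matrix whose columns are the frame's x, y, z axes.
In Python, from rig import * gives the robot as it stands.
- The arm moves only by the shell command python3 -m crank 'ROWS' [FORCE]. ROWS is JSON, one flat list of numbers, 7 for each row, row after row: the turn, a rotation vector about the world's x, y, z in rad, then the shift along the world's x, y, z in m, then the opening in per cent of the stroke, from 0 (shut) to 100 (fully open). A call has 1 to 20 rows; each row shifts and turns the commanded pose from where the row before left it; what a row does not reach is not made up. A row lasts 1/10 s, in which the tool goes at most 50 mm and 8.59 degrees, less where a joint would pass 70% of its speed; a pose out of reach is approached as far as the arm can. A call is refused whole if a number of a shift passes 0.05 or a number of a turn 0.15, either way. A call with a gripper value outside its range is refused whole. The fingers move at their own pace and stop on an object; FORCE is the grip in N (left out, the last holds). Time passes only in rows, so rows that do not move let the fingers close. It gives the time, the measured TCP pose, the force and the opening at its end, in the units of the state.
- observe(): the state, without advancing time (a new reading comes with each control period).
- get_image(name): name is "side" or "top" or "wrist"; returns a dict with "frame" (400x640x3 uint8, red, green, blue), "fov_y" (degrees; the focal length in pixels is half the picture's height over the tangent of half this angle, whatever the lens; pixels are square), "cx", "cy" (the principal point, pixels), "k1" (the pictures are not rectified: a ray, as slopes to the right and down, at radius r is drawn at 1 + k1 r^2 times it, then the intrinsics apply), "world_to_cam" (4x4, takes a point from world to camera coordinates). Camera axes: x right, y up, looking along -z (the intrinsics and any distortion apply to the point x, -y, -z); pixel columns grow to the right and rows downward; lengths in m; the calibration is good to about 2 mm. A picture is of the moment at which its call begins. There is no depth.
- close_job(): hands the job in, once; it reports no verdict.
The state is a dict: "time_s": time; "q": joint angles; "qvel": joint speeds; "joint_efforts": joint torques, N m; "position": TCP position; "tool_rot": TCP orientation; "ft_force": force on the tool from outside, world axes, zero at the start; "wrist_torque": the same for the moment, N m; "grip_width": finger opening in m.
Only numpy, scipy, OpenCV 4.12 (cv2) and the standard library are available. Lean on these libraries where they do the work, as an engineer would, in place of code of your own. Each camera call takes 0.05 s, during which the arm holds its last target. There are 200 camera calls.

## Working session

There is one attempt and no reset: what is moved stays moved. The work goes in short steps, Python scripts to look and compute and a shell command to move; the robot and the scene stay as the last step left them, time stands still between calls to the robot, and variables do not carry over. Pictures are saved under pics/ and viewed, about 8 in all and at most 12, crops included, and the job is handed in when it is done.

```bash
mkdir -p pics; cat > h.py <<'E'
from rig import *
import numpy as np, cv2
def cam(n):
    d=get_image(n); return d
def save(d,fn): cv2.imwrite('pics/'+fn,d['frame'][:,:,::-1])
def K(d):
    f=d['frame'].shape[0]/2/np.tan(np.radians(d['fov_y'])/2); return f,d['cx'],d['cy'],d['k1']
def proj(d,P):
    P=np.atleast_2d(P);W=np.array(d['world_to_cam']);c=P@W[:3,:3].T+W[:3,3]
    s=np.c_[c[:,0]/-c[:,2],-c[:,1]/-c[:,2]];f,cx,cy,k=K(d);r2=(s**2).sum(1,keepdims=True)
    return s*(1+k*r2)*f+[cx,cy]
def unproj(d,uv,z):
    f,cx,cy,k=K(d);out=[];W=np.array(d['world_to_cam'])
    for p in np.atleast_2d(uv):
        t=(p-np.array([cx,cy]))/f;s=t.copy()
        for _ in range(30): s=t/(1+k*(s@s))
        ray=W[:3,:3].T@np.array([s[0],-s[1],-1]);o=-W[:3,:3].T@W[:3,3]
        out.append(o+ray*(z-o[2])/ray[2])
    return np.array(out)
E
python3 - <<'E'
from h import *
import pickle
a={n:cam(n) for n in('top','side','wrist')}
pickle.dump(a,open('a.pkl','wb'))
for n,d in a.items(): print(n,K(d),np.round(-np.array(d['world_to_cam'])[:3,:3].T@np.array(d['world_to_cam'])[:3,3],3))
save(a['top'],'top0.png');save(a['side'],'side0.png')
s=observe();print(s['position'],s['tool_rot'],s['time_s'],s['ft_force'])
E
```

```text
top (np.float64(498.41025527240015), 325.5361029174596, 199.18559734280575, 0.0024093456044610986) [0.465 0.149 0.903]
side (np.float64(483.15813257350834), 321.6902599164943, 194.0754976673241, -0.10469818012527778) [ 0.225 -0.503  0.451]
wrist (np.float64(282.44829718687754), 319.65656928660866, 197.82730171269725, -0.04088398758731903) [ 0.218 -0.51   0.374]
[ 0.14496754 -0.5303065   0.21805772] [[ 2.63631435e-01 -9.64623483e-01 -5.42429350e-05]
 [-9.64622866e-01 -2.63631329e-01  1.11738752e-03]
 [-1.09215837e-03 -2.42254499e-04 -9.99999374e-01]] 0.15 [ 0.54671746 -0.53477589 -0.11911368]
```

View pics/top0.png

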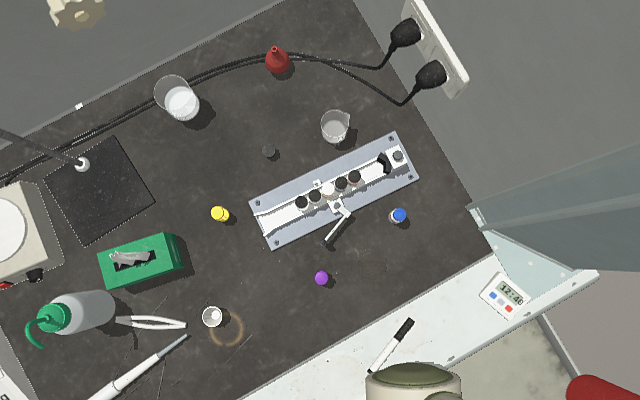

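View pics/side0.png

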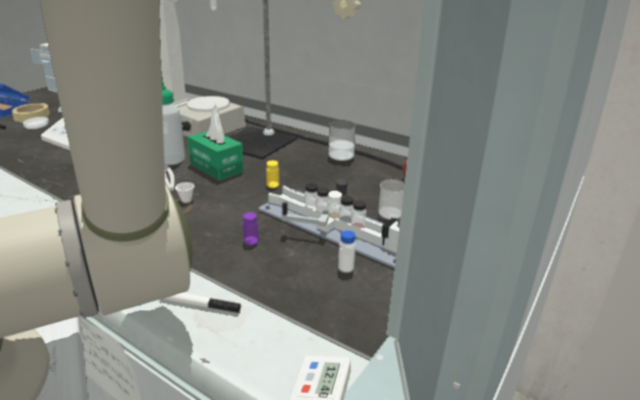

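The top picture shows the lane running from its mouth at about (258,222) to the stop at about (398,156). The row of caps runs from (302,202) to (354,177). The gate post is near (330,240), the beaker at (335,125), the stopper at (268,152) and the blue-capped tall vial at (399,215). The purple look-alike (321,278) and the yellow one (220,213) stand off the lane. The five vials in the channel are the ones meant. I'll enlarge a crop to confirm.

```bash
python3 - <<'E'
from h import *
import pickle
d=pickle.load(open('a.pkl','rb'))['top']
c=d['frame'][110:260,235:435,::-1]
cv2.imwrite('pics/c0.png',cv2.resize(c,None,fx=4,fy=4,interpolation=cv2.INTER_CUBIC))
E
```

```text
(no output)
```

View pics/c0.png

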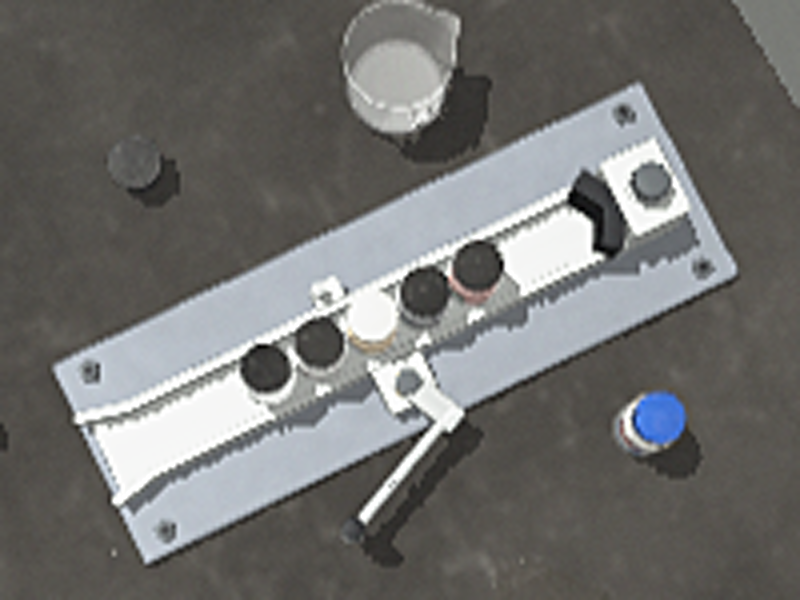

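The crop shows five vials in the channel with caps, from the mouth: black (267,370), black (320,343), white (372,315), black (424,290), and black with pink contents (477,265). That matches the described row. The gate post tip is at (352,530) and the pivot at (409,378).

```bash
cat >> h.py <<'E'
def cr(p): return np.array(p,float)/4+[235-.375,110-.375]
E
python3 - <<'E'
from h import *
import pickle
from scipy.optimize import least_squares
d=pickle.load(open('a.pkl','rb'))['top']
W=np.array(d['world_to_cam']);print(np.round(W,3))
cor=cr([[52,367],[148,563],[737,270],[640,84]]);L=np.array([[-.15,.05],[-.15,-.05],[.15,-.05],[.15,.05]])
def T(p,l,z): c,s=np.cos(p[2]),np.sin(p[2]); return np.c_[np.array(l)@np.array([[c,s],[-s,c]])+p[:2],np.full(len(l),z)]
for zp in(.006,.008,.01):
  r=least_squares(lambda p:(proj(d,T(p,L,zp))-cor).ravel(),[.45,.15,-.9]);print(zp,r.x,np.degrees(r.x[2]),r.fun.round(2))
zp=.008;r=least_squares(lambda p:(proj(d,T(p,L,zp))-cor).ravel(),[.45,.15,-.9]);p=r.x
np.save('lane.npy',p)
def inv(p,P): c,s=np.cos(p[2]),np.sin(p[2]); return (P[:,:2]-p[:2])@np.array([[c,-s],[s,c]])
caps=unproj(d,cr([[267,370],[320,343],[372,315],[424,290],[477,265]]),.062)
print('caps',caps.round(4).tolist(),inv(p,caps).round(4).tolist())
po=unproj(d,cr([[352,530]]),.061);print('post',po,inv(p,po))
pv=unproj(d,cr([[409,378]]),.04);print('pivot',pv,inv(p,pv))
print('pin',inv(p,unproj(d,cr([[328,293]]),.04)))
for n,q,z in(('tall',[657,418],.063),('beaker',[393,95],.0),('stop',[135,163],.022)): 
  x=unproj(d,cr([q]),z);print(n,x.round(3),inv(p,x).round(3))
v=inv(p,po)[0]-[-.01,-.03]; print('gate',np.arctan2(v[1],v[0])-np.arctan2(.065,-.023),np.hypot(*v))
E
```

```text
[[ 0.012 -1.     0.004  0.14 ]
 [ 0.993  0.013  0.114 -0.566]
 [-0.114  0.002  0.994 -0.844]
 [ 0.     0.     0.     1.   ]]
0.006 [ 0.58539521  0.13193882 -1.09932499] -62.98668242888673 [-0.42 -0.16 -0.52  0.68  0.91  0.53  0.05 -1.13]
0.008 [ 0.58513914  0.13196916 -1.0993092 ] -62.985777336086024 [-0.61 -0.14 -0.66  0.81  1.1   0.49  0.19 -1.27]
0.01 [ 0.58488311  0.13199948 -1.09929333] -62.98486846888219 [-0.8  -0.11 -0.8   0.95  1.3   0.46  0.33 -1.41]
caps [[0.5554, 0.1877, 0.062], [0.5672, 0.1654, 0.062], [0.5795, 0.1435, 0.062], [0.5905, 0.1215, 0.062], [0.6016, 0.0989, 0.062]] [[-0.0632, -0.0012], [-0.038, -0.0008], [-0.0128, 0.0002], [0.0118, 0.0], [0.0369, -0.0003]]
post [[0.48825195 0.15080679 0.061     ]] [[-0.06078961 -0.07775993]]
pivot [[0.55504158 0.12692329 0.04      ]] [[-0.00917532 -0.02910562]]
pin [[-0.02428245  0.02001127]]
tall [[0.537 0.023 0.063]] [[ 0.076 -0.093]]
beaker [[0.691 0.135 0.   ]] [[0.046 0.095]]
stop [[0.652 0.251 0.022]] [[-0.075  0.114]]
gate -4.2978210292917645 0.06971797190562214
```

```bash
python3 -m crank '[0,0,0.01,0.018,0.036,0,0, 0,0,0.01,0.018,0.036,0,0, 0,0,0.01,0.018,0.036,0,0, 0,0,0.01,0.018,0.036,0,0, 0,0,0.01,0.018,0.036,0,0, 0,0,0.01,0.018,0.036,0,0, 0,0,0.01,0.018,0.036,0,0, 0,0,0.01,0.018,0.036,0,0, 0,0,0.01,0.018,0.036,0,0, 0,0,0.01,0.018,0.036,0,0]' 20
```

```text
time_s: 1.15
position: [0.3253, -0.169, 0.2185]
tool_rot: [[0.359, -0.933, 0.0], [-0.933, -0.359, -0.0], [0.0, -0.0, -1.0]]
ft_force: [0.8, 0.1, -0.3]
grip_width: -0.0
```

```bash
python3 -m crank '[0,0,0.01,0.021,0.04,0,0, 0,0,0.01,0.021,0.04,0,0, 0,0,0.01,0.021,0.04,0,0, 0,0,0.01,0.021,0.04,0,0, 0,0,0.01,0.021,0.04,0,0, 0,0,0.01,0.021,0.04,0,0, 0,0,0.01,0.021,0.04,0,0, 0,0,0.01,0.021,0.04,0,0, 0,0,0.01,0.021,0.04,0,0, 0,0,0.01,0.021,0.04,0,0, 0,0,0.004,0,0,-0.03,0, 0,0,0,0,0,-0.03,0, 0,0,0,0,0,-0.02,0, 0,0,0,0,0,0,0]'
python3 - <<'E'
from h import *
import pickle
p=np.load('lane.npy')
s=observe();x=s['position'];R=np.array(s['tool_rot']);c,sn=np.cos(p[2]),np.sin(p[2])
e=np.array(x[:2])-p[:2];print('lane',e@[c,sn],e@[-sn,c],np.degrees(np.arctan2(R[1,0],R[0,0])),x)
d=cam('wrist');save(d,'w1.png');pickle.dump(d,open('w1.pkl','wb'))
E
```

```text
time_s: 2.55
position: [0.5335, 0.2292, 0.1357]
tool_rot: [[0.454, -0.891, -0.006], [-0.891, -0.454, -0.001], [-0.002, 0.006, -1.0]]
ft_force: [0.4, 0.6, 0.3]
grip_width: 0.0001
lane -0.11010060045714783 -0.0017849887881032298 -63.020095251134556 [0.53353993 0.22924634 0.13566616]
```

View pics/w1.png

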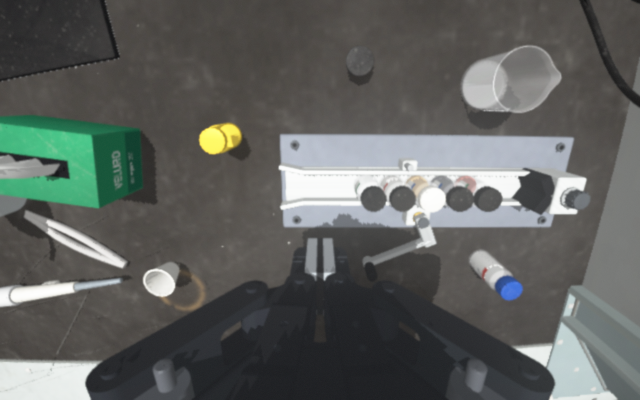

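The wrist picture shows shut fingertips at (320,250), caps from (373,198) to (488,198), post at (370,268), and a clear channel at the mouth side. I'll cross-check the lane pose from it.

```bash
python3 - <<'E'
from h import *
import pickle
p=np.load('lane.npy');d=pickle.load(open('w1.pkl','rb'))
c,s=np.cos(p[2]),np.sin(p[2])
inv=lambda P:((P[:,:2]-p[:2])@np.array([[c,-s],[s,c]])).round(4).tolist()
print('caps',inv(unproj(d,[[373,198],[402,198],[432,198],[459,198],[488,198]],.062)))
print('corners',inv(unproj(d,[[281,136],[284,227],[573,138]],.008)),'post',inv(unproj(d,[[370,268]],.061)))
print('tip',inv(unproj(d,[[309,240],[333,240],[309,278],[333,278]],.122)))
x=np.array(observe()['position']);print(proj(d,x-[0,0,.014]))
E
```

```text
caps [[-0.0655, 0.0], [-0.0406, 0.0], [-0.0146, 0.0001], [0.009, 0.0001], [0.0347, 0.0001]]
corners [[-0.1494, 0.0466], [-0.1502, -0.0513], [0.1475, 0.0469]] post [[-0.0639, -0.0694]]
tip [[-0.1181, -0.0096], [-0.1022, -0.0096], [-0.1185, -0.039], [-0.1017, -0.039]]
[[321.64779678 229.03222464]]
```

```bash
python3 -m crank '[0,0,0,0.001,0,-0.03,0, 0,0,0,0,0,-0.03,0, 0,0,0,0,0,-0.02,0, 0,0,0,0,0,-0.008,0, 0,0,0,0,0,0,0, 0,0,0,0,0,0,0]'; python3 -m crank '[0,0,0,0.0036,-0.0071,0,0, 0,0,0,0.0036,-0.0071,0,0, 0,0,0,0,0,0,0]'
```

```text
time_s: 3.2
position: [0.5369, 0.2297, 0.0521]
tool_rot: [[0.454, -0.891, 0.003], [-0.891, -0.454, 0.001], [0.001, -0.003, -1.0]]
ft_force: [-0.7, -0.4, 0.4]
grip_width: -0.0001
time_s: 3.5
position: [0.5441, 0.2142, 0.0511]
tool_rot: [[0.452, -0.892, 0.001], [-0.892, -0.452, 0.0], [0.001, -0.001, -1.0]]
ft_force: [0.3, 0.1, 0.2]
grip_width: -0.0
```

```bash
python3 -m crank '[0,0,0,0.001,-0.002,-0.004,0, 0,0,0,0.001,-0.002,0,0, 0,0,0,0.0014,-0.0027,0,0, 0,0,0,0.0014,-0.0027,0,0, 0,0,0,0.0014,-0.0027,0,0, 0,0,0,0.0014,-0.0027,0,0, 0,0,0,0.0014,-0.0027,0,0, 0,0,0,0.0014,-0.0027,0,0, 0,0,0,0.0014,-0.0027,0,0, 0,0,0,0.0014,-0.0027,0,0, 0,0,0,0.0014,-0.0027,0,0, 0,0,0,0.0014,-0.0027,0,0]'
python3 - <<'E'
from h import *
import pickle
p=np.load('lane.npy')
s=observe();x=s['position'];c,sn=np.cos(p[2]),np.sin(p[2])
e=np.array(x[:2])-p[:2];print('lane',e@[c,sn],e@[-sn,c],s['ft_force'])
d=cam('wrist');a=cam('top')
u=cv2.resize(d['frame'][110:310,250:650,::-1],None,fx=2,fy=2)
v=cv2.resize(a['frame'][130:250,240:440,::-1],(800,480),interpolation=cv2.INTER_CUBIC)[:200]
cv2.imwrite('pics/w2.png',u);pickle.dump((d,a),open('w2.pkl','wb'))
E
```

```text
time_s: 4.7
position: [0.5613, 0.1845, 0.0493]
tool_rot: [[0.454, -0.891, 0.007], [-0.891, -0.454, 0.001], [0.002, -0.006, -1.0]]
ft_force: [-0.4, 0.4, 15.8]
grip_width: -0.0001
lane -0.05763259791665397 0.0026479189205642142 [-0.39421825  0.44605577 15.79515612]
```

View pics/w2.png

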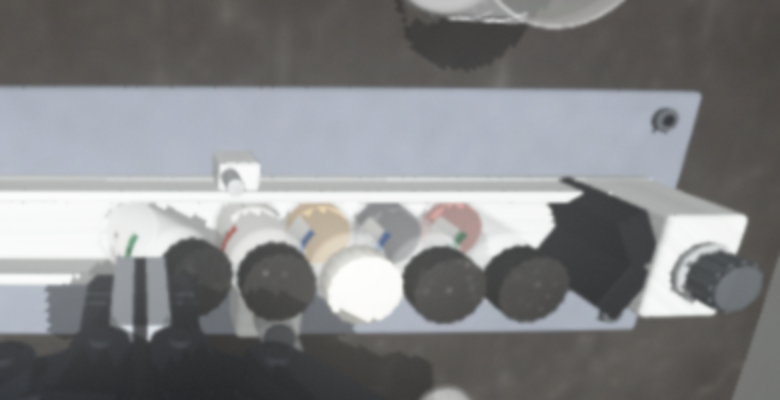

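Row is together (caps from (195,277) to (527,283) in the crop), but the 15.8 N upward force means the tips are rubbing a wall top. I'll raise 5 mm and recentre.

```bash
python3 -m crank '[0,0,0,0,0,0.003,0, 0,0,0,0,0,0.003,0, 0,0,0,0,0,0,0, 0,0,0,-0.002,-0.001,0,0, 0,0,0,0,0,0,0]'
python3 - <<'E'
from h import *
p=np.load('lane.npy')
s=observe();x=s['position'];c,sn=np.cos(p[2]),np.sin(p[2])
e=np.array(x[:2])-p[:2];print('lane',e@[c,sn],e@[-sn,c],x,s['ft_force'])
import pickle
d,a=pickle.load(open('w2.pkl','rb'))
P=unproj(d,np.array([[195,277],[277,282],[363,284],[444,284],[527,284]])/2+[250,110],.062)
print(((P[:,:2]-p[:2])@np.array([[c,-sn],[sn,c]])).round(4).tolist())
E
```

```text
time_s: 5.3
position: [0.5567, 0.1832, 0.0522]
tool_rot: [[0.454, -0.891, -0.001], [-0.891, -0.454, -0.0], [-0.0, 0.001, -1.0]]
ft_force: [-1.2, 0.1, -0.3]
grip_width: -0.0004
lane -0.05851288790893437 -0.002078290973907205 [0.55671036 0.18315395 0.05215479] [-1.16296353  0.13724408 -0.30966724]
[[-0.0428, 0.0026], [-0.0193, 0.0009], [0.0056, 0.0001], [0.0294, -0.0001], [0.0543, -0.0004]]
```

```bash
python3 -m crank '[0,0,0,0.0022,-0.0022,0,0, 0,0,0,0.0014,-0.0027,0,0, 0,0,0,0.0014,-0.0027,0,0, 0,0,0,0.0014,-0.0027,0,0, 0,0,0,0.0014,-0.0027,0,0, 0,0,0,0.0014,-0.0027,0,0, 0,0,0,0.0014,-0.0027,0,0, 0,0,0,0,0,0,0]'
python3 - <<'E'
from h import *
import pickle
p=np.load('lane.npy')
s=observe();x=s['position'];c,sn=np.cos(p[2]),np.sin(p[2])
e=np.array(x[:2])-p[:2];print('lane',e@[c,sn],e@[-sn,c],s['ft_force'],x)
d=cam('wrist')
cv2.imwrite('pics/w3.png',cv2.resize(d['frame'][110:310,300:650,::-1],None,fx=2.2,fy=2.2));pickle.dump(d,open('w3.pkl','wb'))
E
```

```text
time_s: 6.1
position: [0.568, 0.1645, 0.0525]
tool_rot: [[0.453, -0.891, 0.0], [-0.891, -0.453, -0.0], [0.0, -0.0, -1.0]]
ft_force: [-1.9, 1.0, -0.6]
grip_width: 0.0
lane -0.03670829197682422 -0.000468631830332987 [-1.89631457  1.03415291 -0.56398693] [0.5680483  0.16445949 0.05251266]
```

View pics/w3.png

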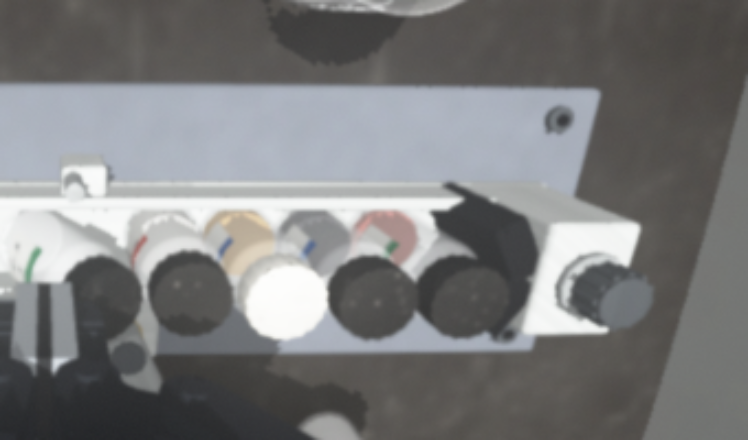

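The row stays closed; its front cap at (462,297) is now close to the nest.

```bash
python3 - <<'E'
from h import *
import pickle
p=np.load('lane.npy');d=pickle.load(open('w3.pkl','rb'));c,s=np.cos(p[2]),np.sin(p[2])
P=unproj(d,np.array([[103,298],[191,292],[286,297],[373,297],[462,297]])/2.2+[300,110],.062)
print(((P[:,:2]-p[:2])@np.array([[c,-s],[s,c]])).round(4).tolist())
E
python3 -m crank '[0,0,0,0.0009,-0.0018,0,0, 0,0,0,0.0009,-0.0018,0,0, 0,0,0,0,0,0,0]'
```

```text
[[-0.022, -0.0002], [0.0011, 0.0015], [0.0264, -0.0001], [0.0499, -0.0003], [0.0745, -0.0005]]
time_s: 6.45
position: [0.5697, 0.1611, 0.0525]
tool_rot: [[0.453, -0.891, 0.0], [-0.891, -0.453, 0.0], [0.0, -0.0, -1.0]]
ft_force: [-0.3, 0.6, -0.5]
grip_width: 0.0002
```

```bash
python3 -m crank '[0,0,0,0.0009,-0.0018,0,0, 0,0,0,0,0,0,0]'; python3 -m crank '[0,0,0,0.0009,-0.0018,0,0, 0,0,0,0,0,0,0]'; python3 -m crank '[0,0,0,0.0005,-0.0009,0,0, 0,0,0,0,0,0,0]'
```

```text
time_s: 6.65
position: [0.5706, 0.1593, 0.0525]
tool_rot: [[0.453, -0.891, 0.0], [-0.891, -0.453, -0.0], [0.0, -0.0, -1.0]]
ft_force: [0.6, 1.0, 0.4]
grip_width: -0.0
time_s: 6.85
position: [0.5715, 0.1576, 0.0525]
tool_rot: [[0.454, -0.891, -0.0], [-0.891, -0.454, 0.0], [-0.0, -0.0, -1.0]]
ft_force: [-0.9, 0.7, -0.7]
grip_width: 0.0003
time_s: 7.05
position: [0.5718, 0.157, 0.0526]
tool_rot: [[0.454, -0.891, -0.0], [-0.891, -0.454, 0.0], [-0.001, 0.0, -1.0]]
ft_force: [-0.9, 2.7, 1.6]
grip_width: -0.0006
```

```bash
python3 -m crank '[0,0,0,0.0005,-0.0009,0,0, 0,0,0,0,0,0,0]'; python3 -m crank '[0,0,0,0.0003,-0.0005,0,0, 0,0,0,0,0,0,0]'
```

```text
time_s: 7.25
position: [0.5721, 0.1563, 0.0526]
tool_rot: [[0.454, -0.891, -0.001], [-0.891, -0.454, 0.001], [-0.001, 0.0, -1.0]]
ft_force: [-2.2, 5.2, 2.3]
grip_width: 0.0
time_s: 7.45
position: [0.5723, 0.1561, 0.0527]
tool_rot: [[0.454, -0.891, -0.001], [-0.891, -0.454, 0.001], [-0.001, 0.0, -1.0]]
ft_force: [-3.4, 5.5, 3.9]
grip_width: -0.0
```

```bash
python3 - <<'E'
from h import *
import pickle
d=cam('wrist');a=cam('top')
u=cv2.resize(d['frame'][130:310,290:640,::-1],None,fx=2.2,fy=2.2)[:300]
v=cv2.resize(a['frame'][140:240,260:430,::-1],None,fx=4.5,fy=4.5,interpolation=cv2.INTER_CUBIC)[:300]
print(u.shape,v.shape)
o=np.zeros((600,770,3),np.uint8);o[:300,:u.shape[1]]=u[:,:770];o[300:,:v.shape[1]]=v[:,:770]
cv2.imwrite('pics/w4.png',o);pickle.dump((d,a),open('w4.pkl','wb'))
E
```

```text
(300, 770, 3) (300, 765, 3)
```

View pics/w4.png

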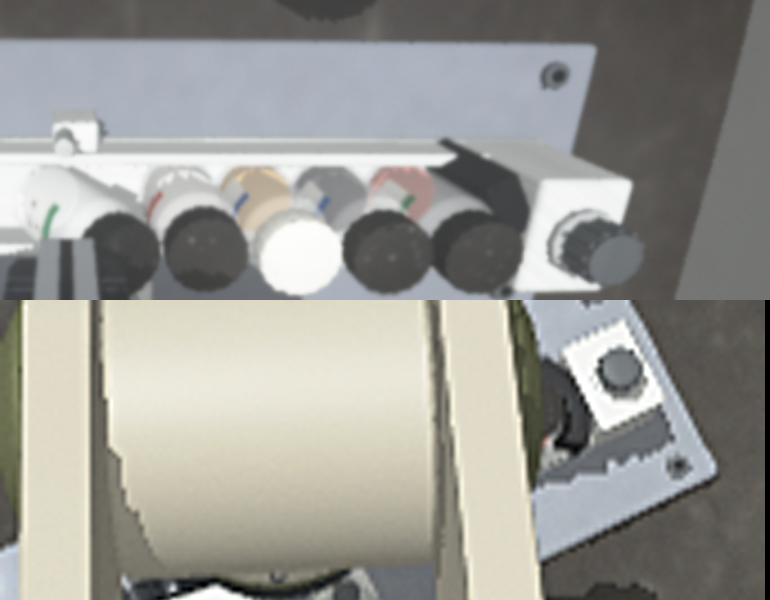

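The front cap (479,250) sits in the V; the five caps run from (120,252) in the wrist view, evenly spaced.

```bash
python3 - <<'E'
from h import *
import pickle
p=np.load('lane.npy');d,a=pickle.load(open('w4.pkl','rb'));c,s=np.cos(p[2]),np.sin(p[2])
inv=lambda P:((P[:,:2]-p[:2])@np.array([[c,-s],[s,c]])).round(4).tolist()
f=lambda q:np.array(q)/2.2+[290,130]
print(inv(unproj(d,f([[120,252],[206,248],[300,251],[388,251],[479,250]]),.062)))
print('plate corner',inv(unproj(d,f([[597,44]]),.008)),'pin',inv(unproj(d,f([[65,142]]),.04)), 'knob', inv(unproj(d,f([[612,257]]),.062)))
x=np.array(observe()['position']);print(inv(x[None]))
E
```

```text
[[-0.0139, 0.0003], [0.0087, 0.0015], [0.0336, 0.0005], [0.0573, 0.0003], [0.0823, 0.0004]]
plate corner [[0.1481, 0.048]] pin [[-0.0283, 0.0237]] knob [[0.1208, -0.0021]]
[[-0.0273, -0.0005]]
```

Home is reached: with the earlier ~2 mm wrist bias, the front is at about 0.0845 and the last at about -0.013, and the force is up to 6.5 N against the stop. I'll retreat straight back, then lift.

```bash
python3 -m crank '[0,0,0,-0.0014,0.0027,0,0, 0,0,0,-0.0028,0.0054,0,0, 0,0,0,-0.0045,0.009,0,0, 0,0,0,-0.0068,0.0134,0,0, 0,0,0,0,0,0,0, 0,0,0,0,0,0.03,0, 0,0,0,0,0,0.03,0, 0,0,0.145,0,0,0.02,0, 0,0,0.145,0,0,0,0, 0,0,0.145,0,0,0,0, 0,0,0.145,0,0,0,0, 0,0,0.145,0,0,0,0, 0,0,0.145,0,0,0,0, 0,0,0.145,0,0,0,0, 0,0,0.145,0,0,0,0, 0,0,0.145,0,0,0,0, 0,0,0.145,0,0,0,0, 0,0,0.145,0,0,0,0, 0,0,0.145,0,0,0,0, 0,0,0.145,0,0,0,0]'
cat > path.py <<'E'
from h import *
p=np.load('lane.npy');c,s=np.cos(p[2]),np.sin(p[2]);M=np.array([[c,-s],[s,c]])
def C(th,r=.069,b=.013): return p[:2]+M@(np.array([-.01,-.03])+r*np.array([np.cos(th),np.sin(th)])-b*np.array([np.sin(th),-np.cos(th)]))
E
python3 - <<'E'
from path import *
st=observe();x=np.array(st['position']);R=np.array(st['tool_rot']);print(x,np.degrees(np.arctan2(R[1,0],R[0,0])-p[2]),st['q'][5])
print('to start',C(np.radians(232))-x[:2])
for a in range(232,100,-4):
  print(a,(C(np.radians(a))*1000).round(1),((C(np.radians(a-4))-C(np.radians(a)))*1000).round(1))
E
```

```text
time_s: 9.55
position: [0.5571, 0.186, 0.1325]
tool_rot: [[0.703, 0.711, 0.0], [0.711, -0.703, -0.0], [-0.0, 0.0, -1.0]]
ft_force: [-0.4, -0.1, -0.8]
grip_width: 0.0005
[0.55713358 0.18596002 0.13250274] 108.32432681110399 -38.4102156711594
to start [-0.07347626 -0.05832103]
232 [483.7 127.6] [0.2 4.9]
228 [483.9 132.5] [0.5 4.9]
224 [484.4 137.4] [0.9 4.8]
220 [485.3 142.2] [1.2 4.7]
216 [486.5 147. ] [1.5 4.7]
212 [488.  151.6] [1.9 4.5]
208 [489.9 156.2] [2.2 4.4]
204 [492.1 160.6] [2.5 4.2]
200 [494.5 164.8] [2.8 4. ]
196 [497.3 168.8] [3.  3.8]
192 [500.3 172.7] [3.3 3.6]
188 [503.6 176.3] [3.5 3.4]
184 [507.2 179.7] [3.8 3.1]
180 [510.9 182.8] [4.  2.9]
176 [514.9 185.7] [4.2 2.6]
172 [519.1 188.3] [4.3 2.3]
168 [523.4 190.5] [4.5 2. ]
164 [527.9 192.5] [4.6 1.7]
160 [532.5 194.1] [4.7 1.3]
156 [537.3 195.5] [4.8 1. ]
152 [542.1 196.5] [4.9 0.7]
148 [546.9 197.1] [4.9 0.3]
144 [551.8 197.4] [ 4.9 -0. ]
140 [556.7 197.4] [ 4.9 -0.4]
136 [561.6 197. ] [ 4.8 -0.7]
132 [566.4 196.3] [ 4.8 -1. ]
128 [571.2 195.3] [ 4.7 -1.4]
124 [575.9 193.9] [ 4.6 -1.7]
120 [580.5 192.2] [ 4.5 -2. ]
116 [585.  190.2] [ 4.3 -2.3]
112 [589.3 187.9] [ 4.1 -2.6]
108 [593.5 185.2] [ 3.9 -2.9]
104 [597.4 182.3] [ 3.7 -3.2]
```

```bash
python3 -m crank '[0,0,0,-0.025,-0.02,0,0, 0,0,0,-0.025,-0.02,0,0, 0,0,0,-0.0235,-0.0183,0,0, 0,0,0,0,0,0,0, 0,0,0,0,0,-0.03,0, 0,0,0,0,0,-0.02,0, 0,0,0,0,0,-0.012,0, 0,0,0,0,0,-0.0045,0, 0,0,0,0,0,0,0]'
python3 -c "
from h import *
import pickle
d=cam('wrist');pickle.dump(d,open('w5.pkl','wb'));save(d,'w5.png')"
```

```text
time_s: 10.45
position: [0.484, 0.1278, 0.0658]
tool_rot: [[0.707, 0.707, -0.0], [0.707, -0.707, -0.0], [-0.0, -0.0, -1.0]]
ft_force: [0.2, -1.1, 0.4]
grip_width: 0.0003
```

View pics/w5.png

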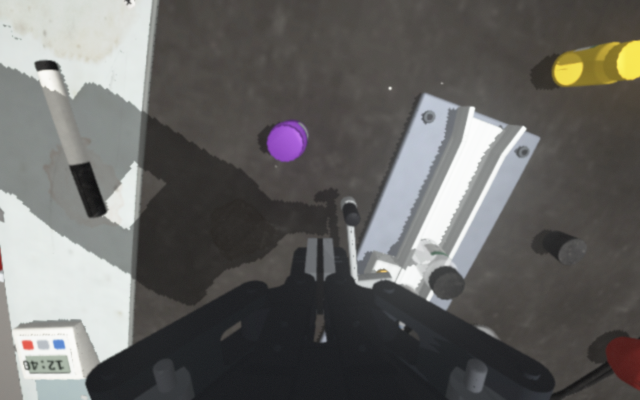

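The shut fingers (320,245) are to the left of the post (350,210); the gate and the row's last cap (445,282) are unmoved. The purple look-alike (288,142) is away from the path.

```bash
python3 - <<'E'
from path import *
import pickle
d=pickle.load(open('w5.pkl','rb'))
x=np.array(observe()['position'])
top=unproj(d,[[350,206]],.061)[0];print('post top',top, 'lane',M.T@(top[:2]-p[:2]))
R=np.array(observe()['tool_rot']);print('post in tool',R.T@(top-x))
for t in (.014,.025):
  print(t,proj(d,[x+R@[a,b,t] for a,b in((-.008,-.011),(-.008,.011),(.008,-.011),(.008,.011))]).round(0).tolist())
E
```

```text
post top [0.47948889 0.15593984 0.061     ] lane [-0.0693429  -0.08323539]
post in tool [ 0.01657948 -0.02324205  0.00531817]
0.014 [[310.0, 219.0], [310.0, 250.0], [335.0, 219.0], [334.0, 250.0]]
0.025 [[311.0, 213.0], [311.0, 242.0], [334.0, 213.0], [333.0, 242.0]]
```

The post leans in this view, so it lies towards the finger's outer edge. I'll recompute the path with the real face normal so the contact stays at the face centre.

```bash
python3 - <<'E'
from path import *
x=np.array(observe()['position'])
def D(a,b=.013):
  th=np.radians(a);f=np.radians(min(108,a-90))
  return p[:2]+M@(np.array([-.01,-.03])+.069*np.array([np.cos(th),np.sin(th)])-b*np.array([np.cos(f),np.sin(f)]))
print('first',((D(223,.018)-x[:2])*1000).round(1))
print('to contact',((D(220)-D(223,.018))*1000).round(1))
for a in range(220,100,-5): print(a,((D(a-5)-D(a))*1000).round(1).tolist(), min(108,a-90)-min(108,a-95))
E
```

```text
first [-7.9 10.3]
to contact [4.9 6.9]
220 [2.6, 5.4] 0
215 [3.1, 5.2] 0
210 [3.5, 4.9] 0
205 [3.9, 4.6] 0
200 [3.8, 4.7] 3
195 [3.9, 4.7] 5
190 [4.3, 4.3] 5
185 [4.7, 4.0] 5
180 [5.0, 3.5] 5
175 [5.3, 3.1] 5
170 [5.5, 2.6] 5
165 [5.7, 2.1] 5
160 [5.9, 1.6] 5
155 [6.0, 1.1] 5
150 [6.1, 0.6] 5
145 [6.1, 0.0] 5
140 [6.1, -0.5] 5
135 [6.0, -1.0] 5
130 [5.9, -1.6] 5
125 [5.8, -2.1] 5
120 [5.6, -2.6] 5
115 [5.3, -3.0] 5
110 [5.0, -3.5] 5
105 [4.7, -3.9] 5
```

```bash
python3 -m crank '[0,0,0,-0.0079,0.0103,0,0, 0,0,0,0.0025,0.0035,0,0, 0,0,0,0.0025,0.0035,0,0, 0,0,0,0.0026,0.0054,0,0, 0,0,0,0.0031,0.0052,0,0, 0,0,0,0.0035,0.0049,0,0, 0,0,0,0.0039,0.0046,0,0, 0,0,-0.05,0.0038,0.0047,0,0, 0,0,-0.087,0.0039,0.0047,0,0, 0,0,-0.087,0.0043,0.0043,0,0, 0,0,-0.087,0.0047,0.004,0,0, 0,0,0,0,0,0,0]'
python3 -c "
from h import *
import pickle
d=cam('wrist');pickle.dump(d,open('w6.pkl','wb'));save(d,'w6.png')"
```

```text
time_s: 11.7
position: [0.5112, 0.1831, 0.0659]
tool_rot: [[0.89, 0.456, 0.0], [0.456, -0.89, 0.0], [0.0, 0.0, -1.0]]
ft_force: [-0.0, 0.5, -0.7]
grip_width: -0.0004
```

View pics/w6.png

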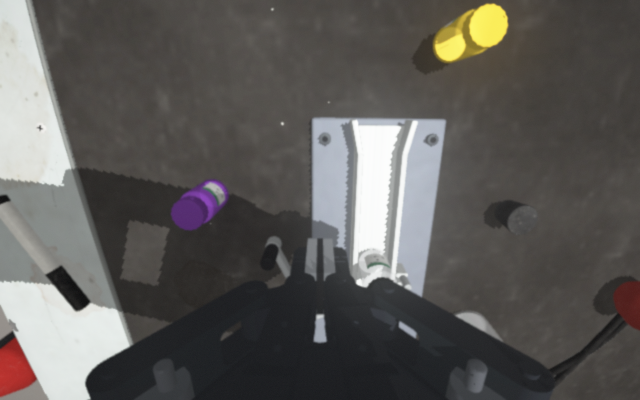

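The post (270,252) is now left of the fingers, so they went past it and missed. I'll find out where it is.

```bash
python3 - <<'E'
from path import *
import pickle
st=observe();x=np.array(st['position']);R=np.array(st['tool_rot'])
L=lambda q:(M.T@(q[:2]-p[:2])).round(4)
for n,u,z in(('w5',(352,216),.061),('w5',(349,203),.04),('w6',(266,262),.061),('w6',(274,243),.04)):
  d=pickle.load(open(n+'.pkl','rb'));q=unproj(d,[u],z)[0];l=L(q);v=l+[.01,.03]
  print(n,u,q.round(4),l,'r',np.hypot(*v).round(4),'ang',np.degrees(np.arctan2(v[1],v[0]))%360, (R.T@(q-x)).round(4) if n=='w6' else '')
d=pickle.load(open('w6.pkl','rb'))
print('corner check',L(unproj(d,[[312,119]],.008)[0]),L(unproj(d,[[446,119]],.008)[0]))
# predicted pixel of post
for a in (223,226,220):
  for z in(.045,.061):
    t=np.radians(a);w=p[:2]+M@(np.array([-.01,-.03])+.069*np.array([np.cos(t),np.sin(t)]));print(a,z,proj(d,[[*w,z]]).round(0))
E
```

```text
w5 (352, 216) [0.4851 0.1524 0.061 ] [-0.0636 -0.0799] r 0.0732 ang 222.95261695207873 
w5 (349, 203) [0.4843 0.1534 0.04  ] [-0.0649 -0.0801] r 0.0743 ang 222.38258663673557 
w6 (266, 262) [0.4859 0.152  0.061 ] [-0.063  -0.0793] r 0.0724 ang 222.92862152810446 [-0.0363  0.016   0.0049]
w6 (274, 243) [0.4864 0.1557 0.04  ] [-0.066  -0.0772] r 0.0732 ang 220.12610357779522 [-0.0341  0.013   0.0259]
corner check [-0.1504 -0.0505] [-0.1511  0.0483]
223 0.045 [[274. 253.]]
223 0.061 [[270. 265.]]
226 0.045 [[270. 256.]]
226 0.061 [[266. 269.]]
220 0.045 [[277. 250.]]
220 0.061 [[274. 262.]]
```

The gate hasn't moved, so the tips may be standing higher than I assumed. I'll check the tip height with the side camera.

```bash
python3 - <<'E'
from path import *
import pickle
st=observe();x=np.array(st['position']);R=np.array(st['tool_rot'])
d=cam('side');pickle.dump(d,open('s2.pkl','wb'))
for t in(-.02,0,.014,.025): print(t,((proj(d,[x+R@[a,b,t] for a,b in((0,0),(.009,.011),(-.009,-.011))])-[200,110])*3.2).round(0).tolist())
cv2.imwrite('pics/s2.png',cv2.resize(d['frame'][110:290,200:440,::-1],None,fx=3.2,fy=3.2,interpolation=cv2.INTER_CUBIC))
E
```

```text
-0.02 [[282.0, 221.0], [308.0, 221.0], [255.0, 221.0]]
0 [[282.0, 254.0], [308.0, 254.0], [256.0, 254.0]]
0.014 [[282.0, 277.0], [308.0, 277.0], [256.0, 277.0]]
0.025 [[282.0, 294.0], [308.0, 294.0], [257.0, 295.0]]
```

View pics/s2.png

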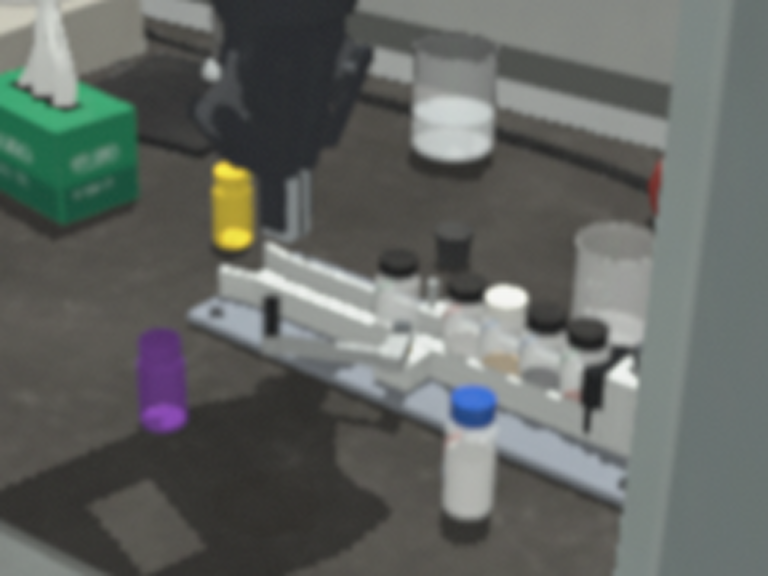

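The tips end near row 240 of the crop, about 9–12 mm behind the TCP instead of 14 mm ahead, so the true tip height is roughly TCP z + 0.011. That explains both the miss over the 61 mm post and the 15.8 N, which was the tip on the cap at 62 mm. The last vial (398,262) was also dragged back from the next one (467,287). I'll measure it, then push again lower.

```bash
python3 - <<'E'
from path import *
import pickle
d=pickle.load(open('s2.pkl','rb'))
L=lambda q:((q[:,:2]-p[:2])@M).round(4).tolist()
f=lambda q:np.array(q)/3.2+[200,110]
print('caps',L(unproj(d,f([[398,262],[467,287],[507,297],[547,316],[588,332]]),.062)))
print('post',L(unproj(d,f([[271,298]]),.061)))
x=np.array(observe()['position']);print('tool',L(x[None]))
print('move to lane(-.085,0):',(p[:2]+M@[-.085,0]-x[:2]).round(4))
E
```

```text
caps [[-0.0293, -0.0049], [0.0157, -0.0048], [0.0381, -0.0006], [0.065, -0.0046], [0.0898, -0.0055]]
post [[-0.0578, -0.0775]]
tool [[-0.0791, -0.0434]]
move to lane(-.085,0): [0.036 0.025]
```

```bash
python3 -m crank '[0,0,0,0.012,0.0083,0,0, 0,0,0,0.012,0.0083,0,0, 0,0,0,0.012,0.0083,0,0, 0,0,0,0,0,0,0, 0,0,0,0,0,-0.015,0, 0,0,0,0,0,-0.015,0, 0,0,0,0,0,-0.01,0, 0,0,0,0,0,0,0, 0,0,0,0,0,0,0]'
```

```text
time_s: 12.7
position: [0.5466, 0.2074, 0.0264]
tool_rot: [[0.89, 0.457, 0.0], [0.457, -0.89, -0.0], [0.0, 0.0, -1.0]]
ft_force: [0.6, 0.1, 0.1]
grip_width: -0.0
```

```bash
python3 -m crank '[0,0,0,0.0018,-0.0036,0,0, 0,0,0,0.0018,-0.0036,0,0, 0,0,0,0.0018,-0.0036,0,0, 0,0,0,0.0018,-0.0036,0,0, 0,0,0,0.0014,-0.0027,0,0, 0,0,0,0.0014,-0.0027,0,0, 0,0,0,0.0014,-0.0027,0,0, 0,0,0,0.0014,-0.0027,0,0, 0,0,0,0.0014,-0.0027,0,0, 0,0,0,0.0014,-0.0027,0,0, 0,0,0,0.0014,-0.0027,0,0, 0,0,0,0.0014,-0.0027,0,0, 0,0,0,0,0,0,0]'; python3 -m crank '[0,0,0,0.0009,-0.0018,0,0, 0,0,0,0,0,0,0]';python3 -m crank '[0,0,0,0.0009,-0.0018,0,0, 0,0,0,0,0,0,0]'
```

```text
time_s: 14.0
position: [0.5651, 0.1713, 0.0259]
tool_rot: [[0.89, 0.456, -0.0], [0.456, -0.89, -0.0], [-0.0, -0.0, -1.0]]
ft_force: [0.0, 1.0, -0.1]
grip_width: -0.0002
time_s: 14.2
position: [0.5659, 0.1697, 0.026]
tool_rot: [[0.89, 0.456, -0.0], [0.456, -0.89, -0.0], [-0.0, 0.0, -1.0]]
ft_force: [-0.2, -0.0, 0.0]
grip_width: -0.0001
time_s: 14.4
position: [0.5669, 0.1678, 0.026]
tool_rot: [[0.89, 0.456, 0.0], [0.456, -0.89, -0.0], [-0.0, 0.0, -1.0]]
ft_force: [-0.5, 0.5, 0.6]
grip_width: 0.0
```

```bash
for i in 1 2; do python3 -m crank '[0,0,0,0.0006,-0.0012,0,0, 0,0,0,0,0,0,0]' | grep -E 'pos|force'; done; python3 -m crank '[0,0,0,0.0006,-0.0012,0,0, 0,0,0,0,0,0,0]' | grep -E 'pos|force'
```

```text
position: [0.5673, 0.1668, 0.0259]
ft_force: [-1.0, 1.6, -0.2]
position: [0.5678, 0.1657, 0.0259]
ft_force: [-2.0, 1.7, -1.1]
position: [0.5679, 0.165, 0.0258]
ft_force: [-3.0, 4.9, 0.8]
```

Contact at face x ≈ -0.026, with force rising to about 6 N: the row is home. I'll back off straight and look.

```bash
python3 -m crank '[0,0,0,-0.0014,0.0027,0,0, 0,0,0,-0.0028,0.0054,0,0, 0,0,0,-0.0068,0.0134,0,0, 0,0,0,-0.009,0.018,0,0, 0,0,0,0,0,0,0, 0,0,0,0,0,0.03,0, 0,0,0,0,0,0.03,0, 0,0,0,0,0,0,0]'
python3 - <<'E'
from h import *
import pickle
d=cam('side');pickle.dump(d,open('s3.pkl','wb'))
e=cam('wrist');pickle.dump(e,open('w7.pkl','wb'))
u=cv2.resize(d['frame'][170:250,250:420,::-1],None,fx=4.4,fy=4.4,interpolation=cv2.INTER_CUBIC)[:300,:748]
v=cv2.resize(e['frame'][180:330,280:640,::-1],None,fx=2,fy=2)[:300,:720]
o=np.zeros((600,748,3),np.uint8);o[:u.shape[0]]=u;o[300:,:720]=v
cv2.imwrite('pics/s3.png',o)
E
```

```text
time_s: 15.8
position: [0.5506, 0.2043, 0.0899]
tool_rot: [[0.89, 0.457, 0.008], [0.457, -0.89, 0.001], [0.007, 0.003, -1.0]]
ft_force: [-0.5, 0.1, -0.1]
grip_width: 0.0001
```

View pics/s3.png

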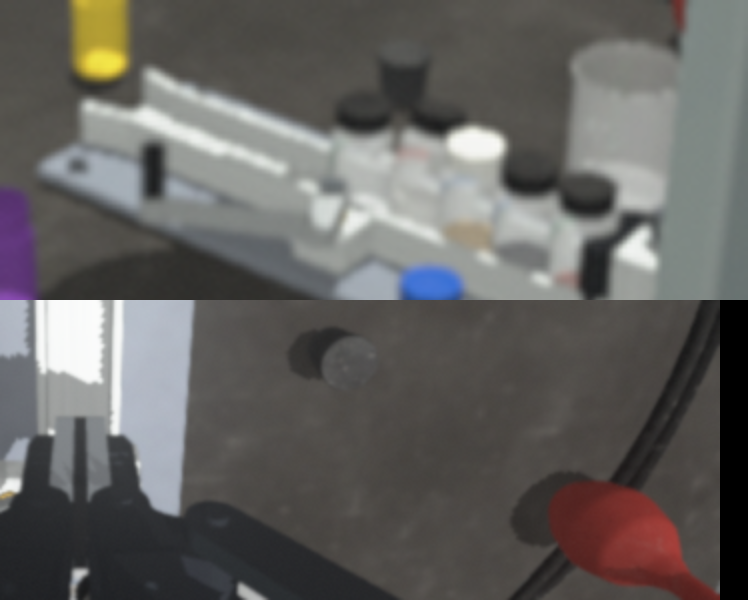

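The cap of the fourth vial looks out of line at (437,113): the even spacing would put it near (420,126). It may be leaning, or the stopper and shadow behind it may be fooling me. I'll clear the arm so the top camera can see the row.

```bash
python3 -m crank '[0,0,0,0,0,0.04,0, 0,0,0,-0.03,-0.03,0.03,0, 0,0,0,-0.035,-0.03,0,0, 0,0,0,-0.035,-0.03,0,0, 0,0,0,-0.035,-0.03,0,0, 0,0,0,-0.03,-0.03,0,0, 0,0,0,0,0,0,0]'
python3 - <<'E'
from path import *
import pickle
d=cam('top');s=cam('side');pickle.dump((d,s),open('t8.pkl','wb'))
u=cv2.resize(d['frame'][140:230,280:415,::-1],None,fx=5.5,fy=5.5,interpolation=cv2.INTER_CUBIC)[:400,:742]
v=cv2.resize(s['frame'][185:222,300:420,::-1],None,fx=5.4,fy=5.4,interpolation=cv2.INTER_CUBIC)
o=np.zeros((600,742,3),np.uint8);o[:400]=u[:400];o[400:400+v.shape[0],:v.shape[1]]=v[:200];cv2.imwrite('pics/t8.png',o)
# expected px of upright homed caps
for n,i,off,k in(('top',d,(280,140),5.5),('side',s,(300,185),5.4)):
  P=[[*(p[:2]+M@[xx,0]),.062] for xx in(-.015,.01,.035,.06,.085)];print(n,((proj(i,P)-off)*k).round(0).tolist(),proj(i,P).round(1).tolist())
E
```

```text
time_s: 16.6
position: [0.3812, 0.0533, 0.1539]
tool_rot: [[0.891, 0.454, -0.004], [0.454, -0.891, -0.0], [-0.003, -0.002, -1.0]]
ft_force: [1.0, 0.6, 0.1]
grip_width: -0.0004
top [[256.0, 270.0], [328.0, 234.0], [400.0, 199.0], [472.0, 164.0], [544.0, 129.0]] [[326.5, 189.0], [339.7, 182.6], [352.8, 176.2], [365.9, 169.8], [378.9, 163.4]]
side [[177.0, 45.0], [241.0, 68.0], [308.0, 92.0], [377.0, 117.0], [448.0, 143.0]] [[332.8, 193.3], [344.7, 197.6], [357.1, 202.1], [369.8, 206.7], [382.9, 211.5]]
```

View pics/t8.png

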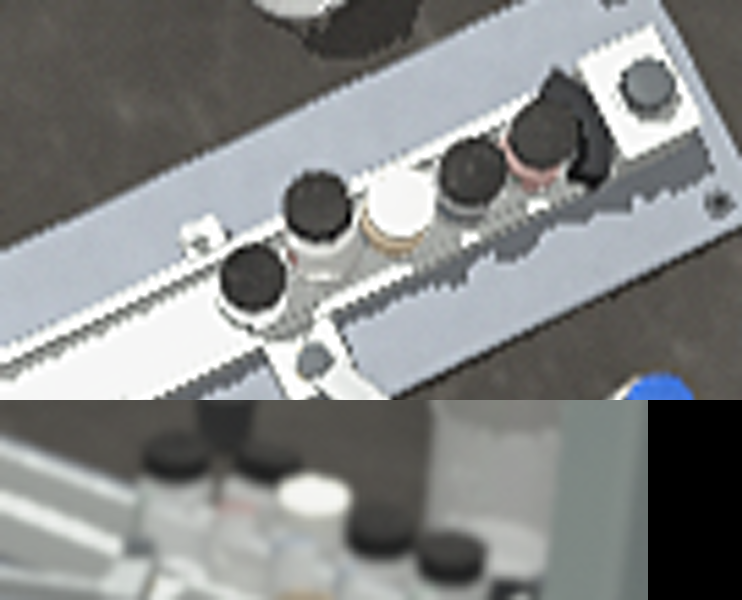

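The fourth vial really is leaning over the +y wall: its cap is at (320,207) and should be near (328,234). The other four caps, (253,280), (399,203), (472,172) and (543,135), are in place. I'll put numbers on it and right it with a gentle fingertip push on its cap from the +y side.

```bash
python3 - <<'E'
from path import *
import pickle
d,s=pickle.load(open('t8.pkl','rb'))
L=lambda q:((q[:,:2]-p[:2])@M).round(4).tolist()
f=lambda q:np.array(q)/5.5+[280,140]-.4
print(L(unproj(d,f([[253,280],[320,207],[399,203],[472,172],[543,135]]),.062)))
x=np.array(observe()['position']);print('to lane(.010,.06)',(p[:2]+M@[.010,.06]-x[:2]).round(4),x)
print('per 10mm -y',(M@[0,-.01]).round(4))
# auto caps: dark blobs
g=d['frame'][140:230,280:415].max(2); b=(g<75).astype(np.uint8)
n,l,st,ce=cv2.connectedComponentsWithStats(b)
for i in range(1,n):
  if 30<st[i,4]<400: print(st[i],ce[i].round(1),L(unproj(d,[ce[i]+[280,140]],.062)))
E
```

```text
[[-0.0175, -0.0016], [0.0112, 0.0097], [0.0338, -0.0], [0.0585, -0.0014], [0.0836, -0.0007]]
to lane(.010,.06) [0.2586 0.0957] [0.38455783 0.05465953 0.15450817]
per 10mm -y [-0.0089 -0.0045]
[ 47   0  30  11 182] [64.5  4.8] [[0.0468, 0.0551]]
[ 93  13  18  22 197] [103.   23.7] [[0.0911, -0.0035]]
[ 80  25  12  12 104] [85.7 30.8] [[0.059, -0.0015]]
[52 31 12 13 90] [57.4 36.9] [[0.0109, 0.0104]]
[106  41  29  15  45] [120.7  48.2] [[0.0988, -0.0546]]
[ 40  44  12  12 108] [45.6 50. ] [[-0.0171, -0.0008]]
[ 56  56  49  34 173] [73.1 76.9] [[0.0042, -0.0625]]
[113  76  18  14 115] [123.4  84.1] [[0.075, -0.111]]
```

```bash
python3 -m crank '[0,0,0,0.037,0.0137,0,0, 0,0,0,0.037,0.0137,0,0, 0,0,0,0.037,0.0137,0,0, 0,0,0,0.037,0.0137,0,0, 0,0,0,0.037,0.0137,0,0, 0,0,0,0.037,0.0137,0,0, 0,0,0,0.037,0.0137,0,0, 0,0,0,0,0,0,0, 0,0,0,0,0,-0.04,0, 0,0,0,0,0,-0.04,0, 0,0,0,0,0,-0.025,0, 0,0,0,0,0,-0.013,0, 0,0,0,0,0,0,0, 0,0,0,0,0,0,0]'
python3 - <<'E'
from path import *
st=observe();x=np.array(st['position']);print(x,M.T@(x[:2]-p[:2]),st['ft_force'])
E
```

```text
time_s: 18.1
position: [0.6444, 0.1513, 0.0379]
tool_rot: [[0.89, 0.457, 0.002], [0.457, -0.89, 0.0], [0.002, 0.001, -1.0]]
ft_force: [-0.2, -0.4, 0.4]
grip_width: 0.0001
[0.64440186 0.15128927 0.03791336] [0.00970566 0.06157221] [-0.15753865 -0.43695954  0.38177931]
```

Now move towards -y: 28 mm to contact, then 2 mm steps.

```bash
python3 -m crank '[0,0,0,-0.0071,-0.0036,0,0, 0,0,0,-0.0071,-0.0036,0,0, 0,0,0,-0.0071,-0.0036,0,0, 0,0,0,-0.0018,-0.0009,0,0, 0,0,0,-0.0018,-0.0009,0,0, 0,0,0,-0.0018,-0.0009,0,0, 0,0,0,0,0,0,0]' | grep -E 'pos|force'; python3 -m crank '[0,0,0,-0.0018,-0.0009,0,0, 0,0,0,-0.0018,-0.0009,0,0, 0,0,0,0,0,0,0]'| grep -E 'pos|force'; python3 -m crank '[0,0,0,-0.0018,-0.0009,0,0, 0,0,0,0,0,0,0]'| grep -E 'pos|force'
python3 - <<'E'
from path import *
st=observe();x=np.array(st['position']);print(M.T@(x[:2]-p[:2]))
d=cam('side');L=lambda q:((q[:,:2]-p[:2])@M).round(4).tolist()
g=d['frame'].max(2)[185:222,300:400]; n,l,s,ce=cv2.connectedComponentsWithStats((g<60).astype(np.uint8))
for i in range(1,n):
  if s[i,4]>15: print(s[i],(ce[i]+[300,185]).round(1),L(unproj(d,[ce[i]+[300,185]],.058)))
E
```

```text
position: [0.6169, 0.1374, 0.0369]
ft_force: [0.6, -0.2, -0.2]
position: [0.6132, 0.1355, 0.0368]
ft_force: [0.4, -0.1, 1.4]
position: [0.6115, 0.1346, 0.0369]
ft_force: [-0.8, 0.3, -0.3]
[0.00959202 0.02467931]
[ 26   0  28  19 321] [343.1 193.5] [[-0.0047, 0.0171]]
[65 20 12  9 91] [370.3 209. ] [[0.0612, 0.0001]]
[78 28 11  6 41] [382.9 215.8] [[0.0888, -0.006]]
```

```bash
python3 -m crank '[0,0,0,-0.0018,-0.0009,0,0, 0,0,0,-0.0018,-0.0009,0,0, 0,0,0,0,0,0,0]'| grep -E 'pos|force'; python3 -m crank '[0,0,0,-0.0009,-0.0005,0,0, 0,0,0,0,0,0,0]'| grep -E 'pos|force'
```

```text
position: [0.6086, 0.133, 0.0376]
ft_force: [2.2, 1.2, 3.8]
position: [0.6081, 0.1325, 0.0377]
ft_force: [3.4, 2.3, 5.4]
```

```bash
python3 -m crank '[0,0,0,0.0018,0.0009,0,0, 0,0,0,0.0045,0.0023,0,0, 0,0,0,0.009,0.0045,0,0, 0,0,0,0.0134,0.0068,0,0, 0,0,0,0,0,0.04,0, 0,0,0,0,0,0.04,0, 0,0,0,0,0,0.038,0, 0,0,0,-0.037,-0.0137,0,0, 0,0,0,-0.037,-0.0137,0,0, 0,0,0,-0.037,-0.0137,0,0, 0,0,0,-0.037,-0.0137,0,0, 0,0,0,-0.037,-0.0137,0,0, 0,0,0,-0.037,-0.0137,0,0, 0,0,0,-0.037,-0.0137,0,0, 0,0,0,0,0,0,0]'
cat > caps.py <<'E'
from path import *
d=cam('top')
L=lambda q:((q[:,:2]-p[:2])@M).round(4).tolist()
g=d['frame'][140:230,280:415].max(2)
for t in(60,75):
  n,l,st,ce=cv2.connectedComponentsWithStats((g<t).astype(np.uint8))
  for i in range(1,n):
    if 60<st[i,4]<220 and max(st[i,2:4])<25: print(t,st[i],ce[i].round(1),L(unproj(d,[ce[i]+[280,140]],.062)))
E
python3 caps.py
```

```text
time_s: 21.35
position: [0.3725, 0.0507, 0.1544]
tool_rot: [[0.89, 0.456, -0.005], [0.456, -0.89, 0.0], [-0.004, -0.002, -1.0]]
ft_force: [-0.2, -0.2, -0.1]
grip_width: 0.0002
60 [61 75 15 15 90] [68.1 81.9] [[-0.0071, -0.0663]]
60 [116  77  14  12  90] [124.   83.7] [[0.0762, -0.1109]]
75 [ 93  13  18  22 208] [102.6  23.6] [[0.0906, -0.0031]]
75 [ 80  25  12  12 103] [85.7 30.8] [[0.059, -0.0015]]
75 [54 37 12 13 99] [59.5 43.2] [[0.0093, -0.0009]]
75 [ 40  44  12  12 108] [45.6 50. ] [[-0.0171, -0.0008]]
75 [113  76  18  14 115] [123.4  84.1] [[0.075, -0.111]]
```

Vial 4 is upright again: its cap is at lane (0.009, -0.001), and the row spacing is even within about 1.5 mm. Allowing for the roughly -1.5 mm bias that shows on the front vial, the last is at about -0.016. Now the gate, with the tip at about z 0.045 (TCP 0.034), starting behind the post.

```bash
python3 -m crank '[0,0,0.105,0.032,0.0267,0,0, 0,0,0.105,0.032,0.0267,0,0, 0,0,0.104,0.0325,0.0269,0,0, 0,0,0,0,0,0,0, 0,0,0,0,0,-0.04,0, 0,0,0,0,0,-0.04,0, 0,0,0,0,0,-0.025,0, 0,0,0,0,0,-0.014,0, 0,0,0,0,0,0,0, 0,0,0,0,0,0,0]'
python3 - <<'E'
from path import *
st=observe();x=np.array(st['position']);R=np.array(st['tool_rot'])
w=p[:2]+M@np.array([-.0607,-.0775]);q=np.array([*w,.05]);print('post in tool',R.T@(q-x))
E
```

```text
time_s: 22.4
position: [0.4737, 0.1313, 0.036]
tool_rot: [[0.705, 0.709, -0.0], [0.709, -0.705, -0.0], [-0.0, -0.0, -1.0]]
ft_force: [0.3, 0.5, 0.1]
grip_width: -0.0002
post in tool [ 0.02428776 -0.00323801 -0.01399315]
```

```bash
python3 -m crank '[0,0,0,0.004,0.004,-0.002,0, 0,0,0,0.004,0.004,0,0, 0,0,0,0.0016,0.0032,0,0, 0,0,0,0.0026,0.0054,0,0, 0,0,0,0.0031,0.0052,0,0, 0,0,0,0.0035,0.0049,0,0, 0,0,0,0.0039,0.0046,0,0, 0,0,-0.05,0.0038,0.0047,0,0, 0,0,-0.087,0.0039,0.0047,0,0, 0,0,-0.087,0.0043,0.0043,0,0, 0,0,-0.087,0.0047,0.004,0,0, 0,0,0,0,0,0,0]'
cat > post.py <<'E'
from path import *
for nm in('side','wrist'):
  d=cam(nm);g=cv2.GaussianBlur(d['frame'].max(2),(3,3),0)
  r=[]
  for a in range(230,104,-6):
    t=np.radians(a);w=p[:2]+M@(np.array([-.01,-.03])+.069*np.array([np.cos(t),np.sin(t)]))
    uv=proj(d,[[*w,z] for z in(.043,.048,.053,.058)]).round().astype(int)
    r.append((a,[int(g[min(max(v,0),399),min(max(u,0),639)]) for u,v in uv]))
  print(nm,r)
st=observe();x=np.array(st['position']);R=np.array(st['tool_rot']);print('tool lane',M.T@(x[:2]-p[:2]),np.degrees(np.arctan2(R[1,0],R[0,0])-p[2]),x[2])
E
python3 post.py
```

```text
time_s: 23.6
position: [0.5133, 0.1809, 0.0339]
tool_rot: [[0.889, 0.459, 0.001], [0.459, -0.889, 0.0], [0.001, 0.0, -1.0]]
ft_force: [0.4, -0.2, 0.5]
grip_width: -0.0001
side [(230, [182, 182, 167, 142]), (224, [182, 178, 142, 155]), (218, [178, 152, 151, 156]), (212, [152, 151, 156, 153]), (206, [148, 156, 154, 110]), (200, [156, 151, 116, 53]), (194, [153, 124, 53, 48]), (188, [117, 74, 63, 65]), (182, [123, 113, 115, 115]), (176, [104, 104, 103, 103]), (170, [102, 109, 96, 93]), (164, [183, 139, 92, 82]), (158, [183, 90, 83, 80]), (152, [95, 82, 83, 81]), (146, [83, 82, 82, 81]), (140, [84, 84, 81, 81]), (134, [86, 84, 81, 81]), (128, [84, 84, 83, 80]), (122, [73, 85, 83, 80]), (116, [63, 75, 84, 84]), (110, [63, 71, 76, 75])]
wrist [(230, [37, 36, 40, 36]), (224, [44, 44, 37, 36]), (218, [44, 43, 44, 46]), (212, [46, 45, 46, 45]), (206, [47, 47, 46, 44]), (200, [49, 50, 49, 45]), (194, [125, 125, 121, 120]), (188, [136, 135, 135, 128]), (182, [108, 72, 74, 73]), (176, [75, 74, 78, 73]), (170, [228, 242, 248, 250]), (164, [250, 250, 251, 250]), (158, [250, 249, 246, 175]), (152, [147, 138, 151, 243]), (146, [245, 202, 192, 190]), (140, [193, 190, 189, 188]), (134, [189, 187, 189, 185]), (128, [188, 188, 149, 92]), (122, [183, 91, 89, 73]), (116, [92, 84, 53, 49]), (110, [54, 50, 48, 46])]
tool lane [-0.07609589 -0.04254269] 90.4591782921076 0.0337707619699616
```

The post is gone from its old place and is moving with the finger. I'll continue the arc to about 115°.

```bash
python3 -m crank '[0,0,-0.087,0.005,0.0035,0,0, 0,0,-0.087,0.0053,0.0031,0,0, 0,0,-0.087,0.0055,0.0026,0,0, 0,0,-0.087,0.0057,0.0021,0,0, 0,0,-0.087,0.0059,0.0016,0,0, 0,0,-0.087,0.006,0.0011,0,0, 0,0,-0.087,0.0061,0.0006,0,0, 0,0,0,0,0,0,0]'; python3 -m crank '[0,0,-0.087,0.0061,0,0,0, 0,0,-0.087,0.0061,-0.0005,0,0, 0,0,-0.087,0.006,-0.001,0,0, 0,0,-0.087,0.0059,-0.0016,0,0, 0,0,-0.087,0.0058,-0.0021,0,0, 0,0,-0.087,0.0056,-0.0026,0,0, 0,0,0,0,0,0,0]'; python3 post.py
```

```text
time_s: 24.5
position: [0.5526, 0.1948, 0.0338]
tool_rot: [[0.991, -0.131, 0.0], [-0.131, -0.991, 0.0], [0.0, -0.0, -1.0]]
ft_force: [0.4, -0.8, 0.5]
grip_width: -0.0002
time_s: 25.2
position: [0.5865, 0.1875, 0.0336]
tool_rot: [[0.794, -0.607, -0.003], [-0.607, -0.794, 0.001], [-0.003, 0.001, -1.0]]
ft_force: [-3.8, 1.3, 2.0]
grip_width: 0.0
side [(230, [181, 181, 167, 142]), (224, [181, 177, 142, 154]), (218, [177, 151, 150, 155]), (212, [151, 150, 155, 167]), (206, [147, 155, 160, 224]), (200, [154, 164, 211, 216]), (194, [162, 207, 212, 167]), (188, [223, 209, 155, 156]), (182, [216, 155, 157, 194]), (176, [156, 158, 183, 134]), (170, [159, 200, 151, 87]), (164, [188, 147, 95, 82]), (158, [182, 90, 82, 80]), (152, [94, 82, 83, 81]), (146, [83, 82, 82, 80]), (140, [84, 83, 81, 80]), (134, [85, 81, 66, 60]), (128, [98, 125, 119, 120]), (122, [77, 119, 125, 127]), (116, [47, 68, 65, 52]), (110, [40, 42, 42, 43])]
wrist [(230, [37, 40, 38, 38]), (224, [38, 39, 39, 40]), (218, [41, 40, 38, 39]), (212, [41, 40, 39, 40]), (206, [43, 42, 41, 40]), (200, [51, 44, 41, 40]), (194, [63, 54, 50, 42]), (188, [63, 64, 63, 52]), (182, [60, 59, 63, 63]), (176, [64, 61, 59, 60]), (170, [69, 70, 63, 61]), (164, [110, 70, 74, 67]), (158, [160, 134, 85, 69]), (152, [150, 148, 162, 122]), (146, [168, 171, 165, 147]), (140, [152, 158, 157, 156]), (134, [78, 76, 76, 71]), (128, [135, 155, 154, 149]), (122, [163, 163, 163, 162]), (116, [131, 71, 69, 76]), (110, [61, 60, 61, 70])]
tool lane [-0.04891994  0.0263903 ] 25.724605324893442 0.033659434550151184
```

About 4 N of resistance and the post shows dark at ~110°: the gate is on its rest. One small nudge, then back off, lift and verify.

```bash
python3 -m crank '[0,0,0,0.0012,-0.0008,0,0, 0,0,0,0,0,0,0]'; python3 -m crank '[0,0,0,-0.004,0.003,0,0, 0,0,0,-0.012,0.009,0,0, 0,0,0,-0.012,0.009,0,0, 0,0,0,0,0,0.04,0, 0,0,0,0,0,0.04,0, 0,0,0,-0.01,-0.02,0.04,0, 0,0,0,-0.04,-0.03,0,0, 0,0,0,-0.04,-0.03,0,0, 0,0,0,-0.04,-0.03,0,0, 0,0,0,-0.04,-0.03,0,0, 0,0,0,0,0,0,0]'
cat caps.py - > c2.py <<'E'
save(d,'fin.png')
g=cv2.GaussianBlur(d['frame'].max(2),(3,3),0)
def patch(a,z=.061):
  t=np.radians(a);w=p[:2]+M@(np.array([-.01,-.03])+.069*np.array([np.cos(t),np.sin(t)]));return proj(d,[[*w,z]])[0]
print([(a,int(g[int(round(patch(a)[1])),int(round(patch(a)[0]))]),patch(a).round(1).tolist()) for a in range(100,140,3)])
u,v=patch(109.5).round().astype(int);print(d['frame'].max(2)[v-8:v+9,u-8:u+9]);print(u,v)
E
python3 c2.py
```

```text
time_s: 25.5
position: [0.5868, 0.1873, 0.0335]
tool_rot: [[0.796, -0.606, -0.005], [-0.606, -0.796, 0.001], [-0.004, 0.002, -1.0]]
ft_force: [-8.2, 5.8, 3.4]
grip_width: 0.0003
time_s: 26.6
position: [0.3856, 0.0664, 0.1535]
tool_rot: [[0.793, -0.609, -0.003], [-0.609, -0.793, -0.0], [-0.002, 0.002, -1.0]]
ft_force: [0.5, 0.4, 0.0]
grip_width: -0.0
60 [ 55   0  21  10 145] [65.6  4.4] [[0.0488, 0.0549]]
60 [116  77  14  12  86] [124.   83.7] [[0.0762, -0.1108]]
75 [ 93  13  18  22 201] [102.7  23.5] [[0.0908, -0.0031]]
75 [ 80  25  12  12 104] [85.7 30.8] [[0.059, -0.0015]]
75 [54 38 12 12 97] [59.5 43.4] [[0.0091, -0.001]]
75 [ 40  44  12  12 107] [45.6 50. ] [[-0.0172, -0.0007]]
75 [113  76  18  14 115] [123.4  84.1] [[0.075, -0.111]]
[(100, 201, [313.0, 171.2]), (103, 205, [311.4, 172.5]), (106, 118, [309.8, 173.8]), (109, 76, [308.2, 175.3]), (112, 71, [306.8, 176.8]), (115, 173, [305.4, 178.4]), (118, 202, [304.1, 180.1]), (121, 200, [302.9, 181.8]), (124, 200, [301.8, 183.6]), (127, 200, [300.8, 185.4]), (130, 200, [299.9, 187.3]), (133, 198, [299.1, 189.3]), (136, 200, [298.4
[... 554 characters left out ...]
221 165  82  87  80  65  36 146 211 204 201 199 198]
 [156 197 217 209 212 182  79  94  88  75  49 103 216 204 202 197 198]
 [214 207 204 206 208 209  44  84  82  68  37  71 222 205 201 198 200]
 [201 202 202 203 208 191  76  32  57  34  11  53 209 201 199 196 197]
 [203 200 199 202 202 212 145  83  30  29  37 110 193 205 199 197 204]
 [205 200 200 200 202 207 173 140  79  86 102 133 190 181 227 197 195]
 [203 199 201 199 200 200 210 155 154 147 139 122  86  97 255 223 138]
 [204 201 200 201 198 201 205 207 211 158 184 190 158 159 255 246 127]
 [202 201 202 197 201 203 199 202 206 164 232 255 242 205 252 198 141]
 [199 201 199 200 199 202 201 199 203 203 140 255 241 164 119 113 157]]
308 176
```

```bash
python3 -c "
from rig import *
close_job()"
```

```text
the job is handed in; nothing more can be done
```

I pushed the row home, shut the gate behind it and handed the job in with the arm clear at about 26.6 s. `close_job()` gives no verdict. By my last checks the job is done, though there were some troubles on the way.

**Last checks (top camera)**
- **Row:** the last vial measured at lane x -0.017. Allowing for a bias of about -1.5 mm seen on the front vial, that is about -0.016, against a limit of -0.019.
- **Uprightness:** all the caps I measured lie within 2 mm of the channel centre line. The last check after shutting the gate covered vials 2, 4 and 5. Vials 1 and 3 were last located before vial 4 was righted and the gate shut.
- **Gap:** the row is closed to about 1 mm between the last two vials, rather than strictly touching.
- **Gate:** the post stands within about 1–2° of its shut position. The gate took 10 N against its rest pin without moving further.

**What went wrong on the way**
- **Fingertip height:** the fingertips stood about 25 mm higher than I took from the stated tool frame. In the first push they rode on the last cap (15.8 N upward) and dragged that vial back on retreat. They also passed over the gate post on the first try.
- **Tilted vial:** after I corrected the height and pushed again, vial 4 was left leaning about 0.2 rad. I righted it with a gentle side push on its cap before shutting the gate. That lean exceeded the 0.12 rad limit of step 1, but by then the gate was still open. It stayed under the 0.5 rad limit for tipping.
- **Bystanders:** I did not re-measure the stopper at the end. The tall vial's reading did not change. The robot was never meant to touch the beaker or the stopper, and no force suggested that it did.

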